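# Scan the code on the green-lidded food sample box

### The arm

A 7-joint arm with a two-finger parallel gripper is mounted at the origin on the work surface; the furniture and walls round the work are solid. World frame = base frame: x ahead of the robot, y to its left, z up, the work surface at z = 0. Lengths are in m, angles in rad, forces in N, time in s.
With the tool pointing down it reaches from about 0.4 to 0.875 m from the base axis. Payload 19.3 kg.
Tool frame: the origin (TCP) lies at the very end of the fingers, on their centre line; the grasp point (between the pads) lies bot.tcp_to_grasp behind it (bot.tcp_to_grasp is the distance from the TCP to the grasp point, in m); z points along the fingers, y is the direction in which the jaws open and shut (so a half turn about z gives the same grasp; the last joint's range is limited). The gripper opens to 85 mm and grips with 20 to 120 N. Pads are 22 mm wide; open, the fingers measure 114 mm over their backs; the gripper's body (76 mm by 85 mm) begins 54 mm behind the grasp point. The pads swing forward as they close: fully open they stand 13 mm farther back than shut.
Start: joints at [-1.375, 0.521, -0.036, 1.599, 0.021, 1.021, -0.113], TCP at [0.164, 0.603, 0.231] pointing down, gripper open.
Joint ranges: [-2.91, 2.91], [-0.3, 2.13], [-1.5, 1.42], [0.17, 2.43], [-1.26, 4.41], [0.16, 1.93], [-2.52, 2.52]. Speed limits (rad/s): [1.89, 1.89, 2.39, 2.39, 3.01, 3.01, 3.01].

### API

Orientations are given as [roll, pitch, yaw] about the fixed x, y, z axes, in that order (R = Rz(yaw) Ry(pitch) Rx(roll)).
In Python, from workcell import bot gives the robot as it stands.
- The arm moves only by the tool servo_tool, never from a script. Its argument "targets" is a list of rows, each a list of 2 entries, a list of its own where there are three numbers: the shift along the tool's x, y, z in units of 0.05 m (1.0 is 0.05 m), then the turn about the tool's z in units of 5 degrees (1.0 is 5 degrees). A call has 1 to 12 rows; each row shifts and turns the commanded pose from where the row before left it, along the tool's axes as they then stand; what a row does not reach is not made up. A row lasts 1/8 s, in which the tool goes at most 62.5 mm and 10.7 degrees, less where a joint would pass 70% of its speed; a pose out of reach is approached as far as the arm can. A call with a number of a shift or a turn outside -1 to 1 is refused whole. A call with a gripper value outside its range is refused whole. "gripper" is the opening, from -1 (shut) to 1 (fully open), so that 0 is half open, set as the call begins (left out, the last holds). The fingers move at their own pace and stop on an object; "newtons" is the grip in N (left out, the last holds). Time passes only in rows, so rows that do not move let the fingers close. It gives the time, the measured TCP pose, the force and the opening at its end, in the units of the state.
- bot.observe(): the state, without advancing time (a new reading comes with each control period).
- bot.grab_frame(name): name is "side" or "top" or "wrist"; returns the picture (384x512x3 uint8, blue, green, red); there is no depth.
- bot.get_calibration(name): a dict with "fx", "fy", "cx", "cy" (pixels), "k1" (the pictures are not rectified: a ray, as slopes to the right and down, at radius r is drawn at 1 + k1 r^2 times it, then the intrinsics apply), "pose" (4x4, takes a point from camera to world coordinates). Camera axes: x right, y up, looking along -z (the intrinsics and any distortion apply to the point x, -y, -z); pixel columns grow to the right and rows downward; lengths in m; the calibration is good to about 2 mm. A picture is of the moment at which its call begins: read the wrist's pose just before it. get_calibration takes no time and is no camera call; for the wrist camera it gives the pose at the moment of the call.
- bot.job_done(): hands the job in, once; it reports no verdict.
The state is a dict: "clock": time; "qpos": joint angles; "qd": joint speeds; "joint_efforts": joint torques, N m; "position": TCP position; "tool_rot": TCP orientation; "force": force on the tool from outside, world axes, zero at the start; "moment": the same for the moment, N m; "grip_width": finger opening in m.
Only numpy, scipy, OpenCV 4.12 (cv2) and the standard library are available. Lean on these libraries where they do the work, as an engineer would, in place of code of your own. Each camera call takes 0.05 s, during which the arm holds its last target.

### The job

Take the hand-held code scanner out of its charging cradle and aim it at the middle of the code label on top of the green-lidded sample box, holding it still for about two seconds with the window some 5 to 10 cm from the label (do not point it at a very flat angle). Then lay the scanner back in its cradle the way it lay at first, seated in both saddles, and let go. Do not shift the two labelled sample boxes or bump them with the scanner.

Things in the scene. Friction and masses are not known exactly. Their poses are not given: they have to be found in the camera images.
- scanner_grip (a point): Grip point of the loose scanner (0.18 kg): centre of its black handle, 30 mm wide (y), 28 high (z), from 80 mm behind to 60 mm ahead of this point. +x: along the handle to the white head; z: up. The head, 46 mm wide, 49 to 107 mm ahead, looks forward and 45 degrees down; its lowest edge is 41 mm below. Grasp here from above, across y. It balances 15 mm ahead.
- scanner_window (a point): Centre of the dark red window in the scanner's head, 95 mm ahead (+x) of the grip point and 29 mm below it. This point's own +x is the line of sight: handle level, it points along the handle and 45 degrees down. y is the handle's y. It reads by itself; there is no trigger.
- cradle_seat (a point): Where the grip point lies with the scanner home in the fixed cradle; same axes; 75 mm above the worktop. Two grey saddles, 16 mm thick (x), 58 mm behind and 34 mm ahead of it, bear the handle's underside 14 mm below; their cheeks leave 36 mm for the handle, flare above and end 15 mm above this point (62 mm wide outside). Free between saddles. Base 140 x 74 x 12 mm.
- green_label (a point): Centre of the white code label (40 x 50 mm, with black bars along x) on the lid of the green-lidded sample box, z up. The box is loose (0.14 kg), 69 mm (x) by 103 mm (y) by 48 mm high, standing on the worktop; the label lies on the lid's top, 48 mm above the worktop.
- blue_label (a point): The same point on the like blue-lidded sample box, which also bears a code label; not to be scanned. Same size as the green-lidded box; the two may have changed places.

How it is judged:
On the way, in this order (a step that is already met when the one before it is completed fails the run):
1. the scanner is lifted clear of its cradle (height (world z) of scanner_grip above 0.1 m), for 0.1 s.
2. scanner held still (20 mm/s, 0.12 rad/s) for 1.2 s, line of sight within 13 mm of the middle of the label each way, window 30 to 120 mm from it, looking down 25 degrees or steeper (x of green_label in the frame of scanner_window between 0.03 and 0.12 m and y of green_label in the frame of scanner_window between -0.013 and 0.013 m and z of green_label in the frame of scanner_window between -0.013 and 0.013 m and angle between scanner_window's own x axis and vertical above 2.007 rad and linear speed of scanner below 0.02 m/s and angular speed of scanner below 0.12 rad/s), for 1.2 s.
At the end, for the whole second after the job is handed in: The scanner lies at rest in its cradle, the right way round and right way up: grip point within about 10 mm along the cradle, 8 mm across and 6 mm in height of its seat, axes within 0.12 rad; it is let go (x of scanner_grip in the frame of cradle_seat between -0.012 and 0.01 m and y of scanner_grip in the frame of cradle_seat between -0.008 and 0.008 m and z of scanner_grip in the frame of cradle_seat between -0.006 and 0.006 m and x of scanner_window in the frame of cradle_seat above 0.05 m and angle between the x axis of scanner_grip and the x axis of cradle_seat, either way round below 0.12 rad and angle between the z axis of scanner_grip and the z axis of cradle_seat, either way round below 0.12 rad and linear speed of scanner below 0.02 m/s and angular speed of scanner below 0.12 rad/s); the robot touches nothing.
It fails at once if a labelled sample box is shifted by more than 8 mm (distance of any of green_label, blue_label from where it was at the start of the episode above 0.008 m).
It fails at once if the scanner touches a labelled sample box (contact force between scanner and green_box above 1 N or contact force between scanner and blue_box above 1 N).
It also fails if it takes over 51 s, if anything falls off the work surface, if the arm or the gripper's body presses on something with over 40 N, if the wrist force passes 120 N, or if a joint passes its speed limit or range.

## Working session

There is one attempt and no reset: what is moved stays moved. The work goes in short steps, Python scripts to look and compute and a tool call to move; the robot and the scene stay as the last step left them, time stands still between calls to the robot, and variables do not carry over. Pictures are saved under pics/ and viewed, and the job is handed in when it is done.

Besides the shell and the picture viewer there is one more tool, called after "Emit:" as a command line: name --argument value ..., lists and objects as JSON in quotes. servo_tool: Moves the arm, as the interface text tells. Its arguments: {"type":"object","properties":{"targets":{"type":"array","items":{"type":"array"}},"gripper":{"type":"number"},"newtons":{"type":"number"}},"required":["targets"]}

```bash
ls; mkdir -p pics; python3 - <<'E'
from workcell import bot
import cv2
print(bot.observe(), bot.tcp_to_grasp)
for n in ["side","top","wrist"]:
    c=bot.get_calibration(n); print(n,{k:(v if k!='pose' else v) for k,v in c.items()})
    cv2.imwrite(f"pics/{n}0.png",bot.grab_frame(n))
E
```

```text
pics
{'clock': 0.0, 'qpos': array([-1.37516629,  0.52204395, -0.03633745,  1.59997106,  0.02122758,
        1.02112927, -0.11282791]), 'qd': array([ 0.00036576, -0.00037058, -0.00031652, -0.00030484,  0.00049209,
       -0.00019924, -0.00056985]), 'joint_efforts': array([ 5.74516325e-04, -9.27101827e+01,  1.98022529e+00, -3.69934559e+01,
        1.78999890e-02,  8.21541500e-03,  8.35019648e-06]), 'position': array([0.16414388, 0.60271609, 0.23072021]), 'tool_rot': array([-3.14043132e+00,  1.02039372e-04,  2.87574726e+00]), 'force': array([-0.73521298, -0.29510593,  0.1632226 ]), 'moment': array([ 0.00174107, -0.01451358, -0.02329326]), 'grip_width': 0.08536841258603818} 0.0187
side {'fx': 477.12392368114513, 'fy': 477.12392368114513, 'cx': 257.2403088680527, 'cy': 198.42926266103777, 'k1': 0.057665413869906354, 'pose': array([[ 0.79863255,  0.2289299 , -0.55657627, -0.33358935],
       [-0.60140821,  0.26942755, -0.75214158, -1.10794851],
       [-0.02223071,  0.93541429,  0.35285393,  0.62362174],
       [ 0.        ,  0.        ,  0.        ,  1.        ]])}
top {'fx': 491.322747580215, 'fy': 491.322747580215, 'cx': 259.4773314304682, 'cy': 192.50809311410524, 'k1': -0.1157740016062711, 'pose': array([[ 0.00349395,  0.99406915, -0.1086937 ,  0.32014108],
       [-0.99986152,  0.00524132,  0.01579456,  0.01336982],
       [ 0.01627058,  0.10862346,  0.9939498 ,  1.47835974],
       [ 0.        ,  0.        ,  0.        ,  1.        ]])}
wrist {'fx': 342.7363268058221, 'fy': 342.7363268058221, 'cx': 251.62086948454436, 'cy': 191.4230590638106, 'k1': -0.06307126407346304, 'pose': array([[ 2.63185870e-01, -9.22418873e-01, -2.82624523e-01,
         9.28932817e-02],
       [ 9.64744998e-01,  2.51476495e-01,  7.76315762e-02,
         6.22939041e-01],
       [-5.35406598e-04, -2.93092129e-01,  9.56084053e-01,
         3.72274252e-01],
       [ 0.00000000e+00,  0.00000000e+00,  0.00000000e+00,
         1.00000000e+00]])}
```

View pics/top0.png

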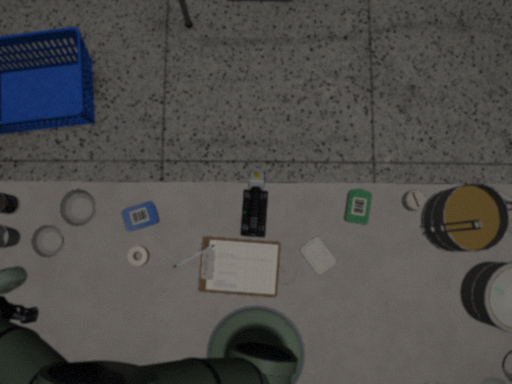

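View pics/side0.png

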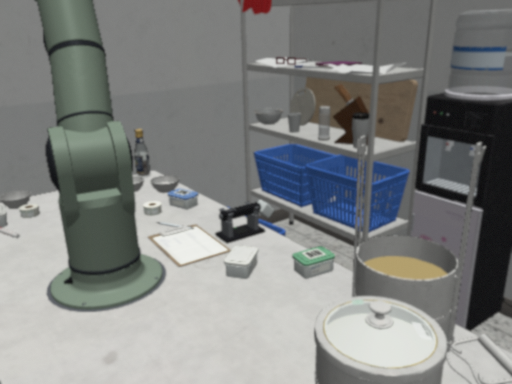

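View pics/wrist0.png

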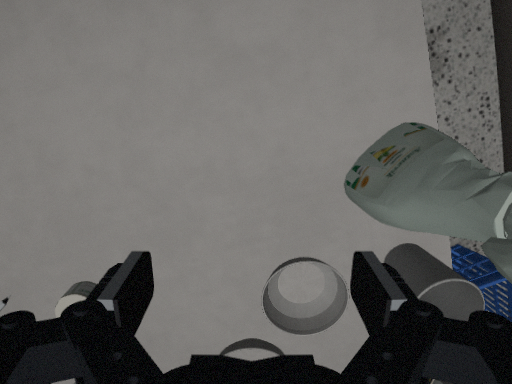

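The top view shows the cradle with the scanner near (255,208), its white head toward +x. The green box is near (358,206) and the blue box near (140,216). I'll zoom in and measure.

```bash
cat > h.py <<'E'
import numpy as np, cv2
from workcell import bot
def ray(c,u,v):
    x=(u-c['cx'])/c['fx']; y=(v-c['cy'])/c['fy']
    rd=np.hypot(x,y); r=rd
    for _ in range(20): r=rd/(1+c['k1']*r*r)
    s=r/rd if rd>0 else 1
    return c['pose'][:3,:3]@np.array([x*s,-y*s,-1.])
def onz(c,u,v,z):
    d=ray(c,u,v); o=c['pose'][:3,3]; return o+d*(z-o[2])/d[2]
def proj(c,p):
    q=c['pose'][:3,:3].T@(np.asarray(p,float)-c['pose'][:3,3]); a=q[0]/-q[2]; b=-q[1]/-q[2]
    s=1+c['k1']*(a*a+b*b); return np.array([c['cx']+c['fx']*a*s, c['cy']+c['fy']*b*s])
E
python3 - <<'E'
from h import *
im=cv2.imread('pics/top0.png')
a=cv2.resize(im[165:245,225:285],None,fx=7,fy=7,interpolation=cv2.INTER_CUBIC)
b=cv2.resize(im[180:235,330:390],None,fx=6,fy=6,interpolation=cv2.INTER_CUBIC)
cv2.imwrite('pics/z1.png',cv2.convertScaleAbs(a,alpha=1.6)); cv2.imwrite('pics/z2.png',cv2.convertScaleAbs(b,alpha=1.6))
c=bot.get_calibration('top')
print(onz(c,358,206,.048),onz(c,140,216,.048),onz(c,254,208,.08))
E
```

```text
[ 0.43813306 -0.29957381  0.048     ] [0.40563824 0.33969019 0.048     ] [0.42850839 0.0066247  0.08      ]
```

View pics/z1.png

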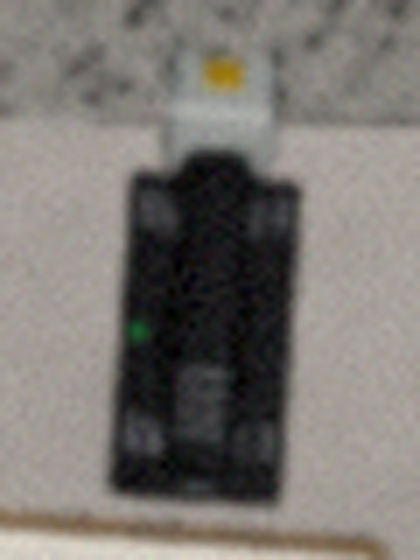

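View pics/z2.png

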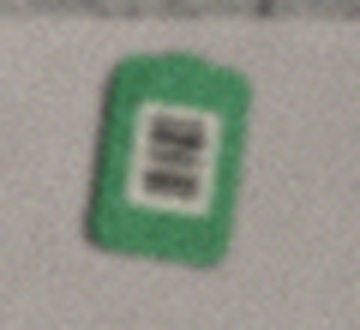

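Emit:
servo_tool --targets '[[[-0.9,0,0],-0.8],[[-0.9,0,0],-0.8],[[-0.9,0,0],-0.7],[[-0.37,-0.9,0],0],[[-0.37,-0.9,0],0],[[-0.37,-0.9,0],0],[[-0.37,-0.9,0],0],[[-0.37,-0.9,0],0],[[-0.37,-0.9,0],0],[[-0.37,-0.9,0],0],[[-0.37,-0.9,0],0],[[-0.37,-0.9,0],0]]' --gripper 1

```text
clock: 1.65
position: [0.4365, 0.1603, 0.2314]
tool_rot: [3.142, 0.0, 3.077]
force: [0.6, -0.3, -0.2]
grip_width: 0.0856
```

Emit:
servo_tool --targets '[[[0.1,-0.9,0],0],[[0,-0.9,0],0],[[0,-0.8,0],0],[[0,-0.4,0],0],[[0,0,0],0],[[0,0,0],0]]'

```text
clock: 2.4
position: [0.4215, 0.0132, 0.2313]
tool_rot: [3.141, -0.0, 3.077]
force: [1.1, 0.1, -0.2]
grip_width: 0.0855
```

```bash
python3 - <<'E'
from h import *
o=bot.observe(); print(o['qpos'],o['position'],o['tool_rot'])
c=bot.get_calibration('wrist'); im=bot.grab_frame('wrist'); np.save('w1.npy',c['pose'])
cv2.imwrite('pics/w1.png',cv2.convertScaleAbs(cv2.resize(im,(768,576),interpolation=cv2.INTER_CUBIC),alpha=1.4))
t=bot.grab_frame('top'); cv2.imwrite('pics/top1.png',t)
E
```

```text
[-0.27803711  0.19753802  0.12249306  2.10792482 -0.03253928  0.83782854
  1.37018671] [0.42151976 0.01323509 0.23126956] [ 3.14139721e+00 -3.70997020e-05  3.07711077e+00]
```

View pics/w1.png

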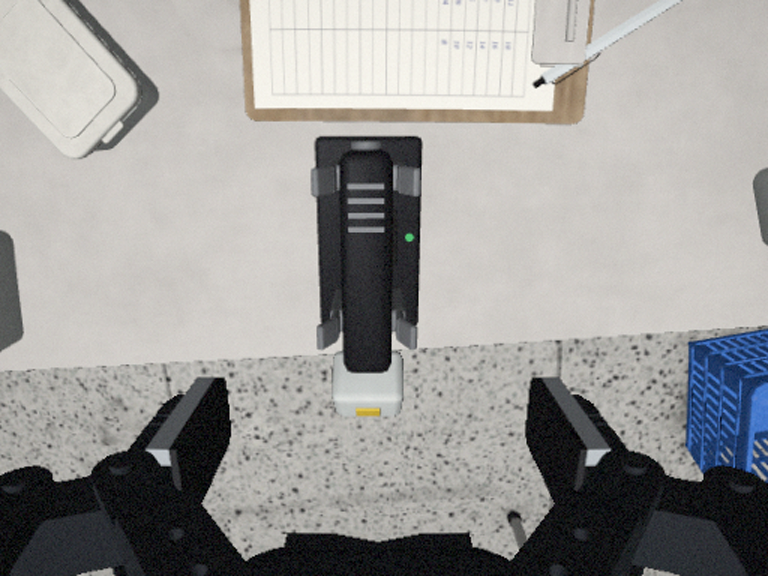

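The wrist view shows the handle at cols 342–392 and rows 150–372. The rear cheeks are at about (324,182) and (408,180), the front ones at about (328,333) and (406,333). The base's rear corners are at (316,137) and (421,137).

```bash
python3 - <<'E'
from h import *
c=bot.get_calibration('wrist'); c['pose']=np.load('w1.npy')
def P(n,u,v,z): p=onz(c,u/1.5,v/1.5,z); print(n,p.round(4)); return p
for n,u,v,z in [('base RL',316,137,.012),('base RR',421,137,.012),
 ('rear cheek outer L rearcorner',311,168,.09),('L front',311,195,.09),('rear cheek outer R rear',421,166,.09),('R front',421,194,.09),
 ('front cheek outerfront L',318,349,.09),('R',417,348,.09),
 ('handle L@220',343,220,.08),('handle R@220',391,220,.08),('handle L@330',344,330,.08),('R@330',392,330,.08),('tail',367,150,.085),('yellow',368,411,.095),('head L',333,385,.08),('head R',403,385,.08)]: P(n,u,v,z)
ct=bot.get_calibration('top')
print('top base corners')
for u,v in [(133,172),(300,185),(280,500),(112,490)]: print(onz(ct,225+u/7-.5,165+v/7-.5,.012).round(4))
print('label green')
for u,v in [(143,100),(220,118),(207,216),(127,200)]: print(onz(ct,330+u/6-.5,180+v/6-.5,.048).round(4))
E
```

```text
base RL [ 0.3493 -0.0231  0.012 ]
base RR [0.3539 0.0478 0.012 ]
rear cheek outer L rearcorner [ 0.3649 -0.0184  0.09  ]
L front [ 0.3793 -0.0199  0.09  ]
rear cheek outer R rear [0.3677 0.0408 0.09  ]
R front [0.3827 0.0402 0.09  ]
front cheek outerfront L [ 0.4706 -0.025   0.09  ]
R [0.4738 0.0341 0.09  ]
handle L@220 [ 0.3959 -0.0043  0.08  ]
handle R@220 [0.3977 0.0232 0.08  ]
handle L@330 [ 0.4634 -0.0094  0.08  ]
R@330 [0.4653 0.0199 0.08  ]
tail [0.3577 0.0123 0.085 ]
yellow [0.5116 0.0021 0.095 ]
head L [ 0.5003 -0.0196  0.08  ]
head R [0.5032 0.0247 0.08  ]
top base corners
[0.4906 0.0381 0.012 ]
[ 0.4854 -0.0336  0.012 ]
[ 0.3505 -0.0253  0.012 ]
[0.3545 0.0461 0.012 ]
label green
[ 0.4672 -0.2862  0.048 ]
[ 0.4584 -0.3244  0.048 ]
[ 0.4102 -0.317   0.048 ]
[ 0.4179 -0.2774  0.048 ]
```

Emit:
servo_tool --targets '[[[-0.1,-0.05,0.5],0],[[-0.13,-0.06,0.7],0],[[0,0,0.7],0],[[0,0,0.6],0],[[0,0,0.5],0],[[0,0,0.3],0],[[0,0,0.2],0],[[0,0,0],0],[[0,0,0],0]]'

```text
clock: 3.62
position: [0.4329, 0.0064, 0.0568]
tool_rot: [3.141, 0.001, 3.077]
force: [-0.7, 0.4, 0.2]
grip_width: 0.0854
```

```bash
python3 - <<'E'
from h import *
o=bot.observe(); print(o['position'],o['tool_rot'],o['force'])
im=bot.grab_frame('wrist')
cv2.imwrite('pics/w2.png',cv2.convertScaleAbs(cv2.resize(im,(768,576),interpolation=cv2.INTER_CUBIC),alpha=1.4))
E
```

```text
[0.43286377 0.00639814 0.05676105] [3.14142519e+00 6.71323811e-04 3.07670452e+00] [-0.72493856  0.38290274  0.15316216]
```

View pics/w2.png

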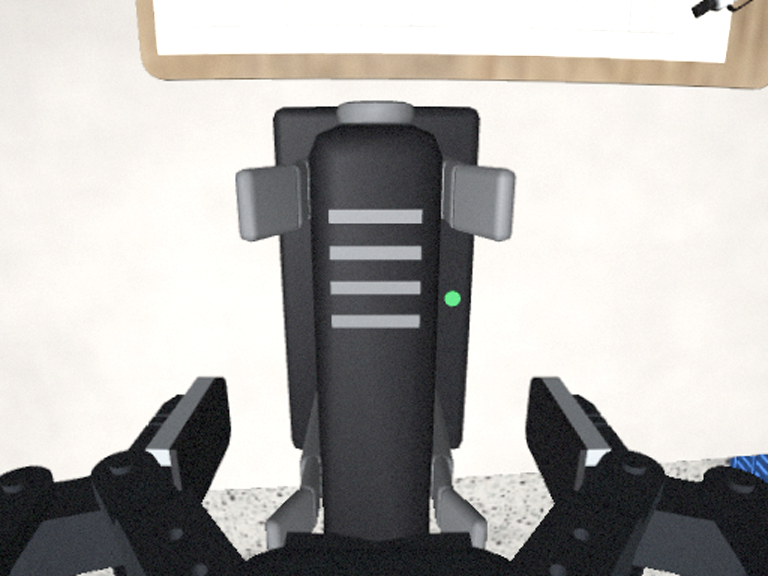

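The handle (cols 312–440) is centred between the fingers (mid col 377) and aligned with them. I'll close the gripper.

Emit:
servo_tool --targets '[[[0,0,0],0],[[0,0,0],0],[[0,0,0],0],[[0,0,0],0],[[0,0,0],0],[[0,0,0],0],[[0,0,0],0],[[0,0,0],0]]' --gripper -1 --newtons 60

```text
clock: 4.68
position: [0.4326, 0.0062, 0.0566]
tool_rot: [3.142, 0.0, 3.076]
force: [-1.5, -0.8, 8.9]
grip_width: 0.0294
```

Emit:
servo_tool --targets '[[[0,0,-0.2],0],[[0,0,-0.4],0],[[0,0,-0.6],0],[[0,0,-0.6],0],[[0,0,-0.4],0],[[0,0,-0.2],0],[[0,0,0],0]]'

```text
clock: 5.55
position: [0.4327, 0.0063, 0.1766]
tool_rot: [3.141, 0.001, 3.077]
force: [0.2, 0.6, -1.8]
grip_width: 0.0289
```

```bash
python3 - <<'E'
from h import *
o=bot.observe(); print(o['position'],o['tool_rot'],o['force'],o['moment'],o['grip_width'])
im=bot.grab_frame('wrist')
cv2.imwrite('pics/w3.png',cv2.resize(im,(768,576),interpolation=cv2.INTER_CUBIC))
im=bot.grab_frame('side')
cv2.imwrite('pics/s3.png',cv2.resize(im[140:300,150:350],(800,640)[:2] and (750,600),interpolation=cv2.INTER_CUBIC))
E
```

```text
[0.43265816 0.00626659 0.17660945] [3.14137044e+00 7.76330648e-04 3.07651244e+00] [ 0.17774952  0.5571475  -1.8471029 ] [-0.03948342  0.04072034  0.02549308] 0.028940861092927195
```

View pics/w3.png

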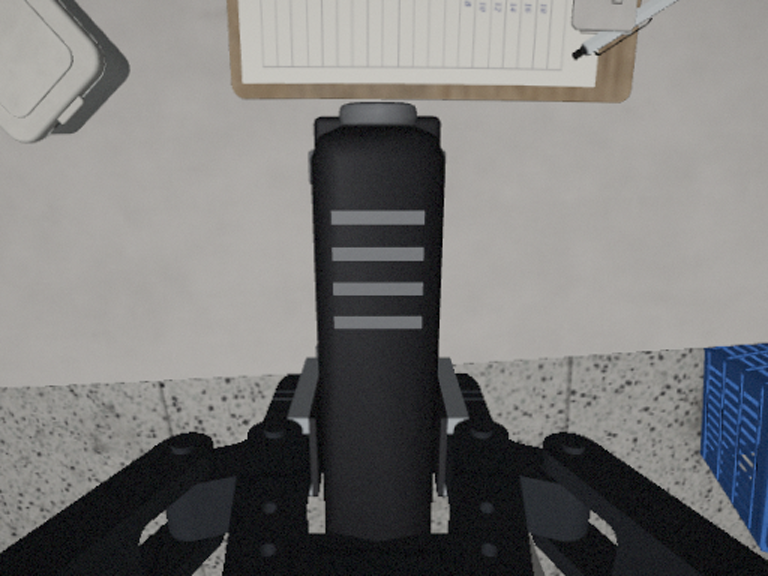

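View pics/s3.png

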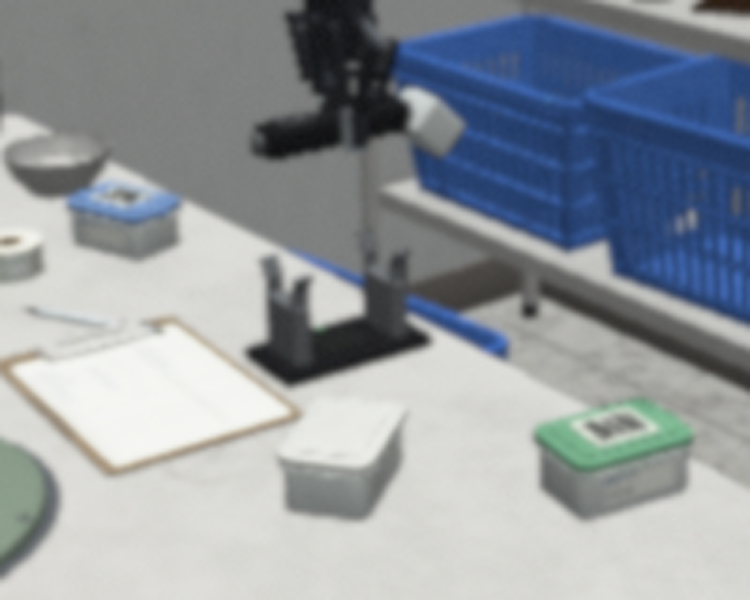

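Emit:
servo_tool --targets '[[[0,-0.5,0],0.5],[[0,-0.8,0],1],[[0,-0.8,0],1],[[0,-0.5,0],1],[[0,0,0],1],[[0,0,0],1],[[0,0,0],1],[[0,0,0],1],[[0,0,0],1],[[0,0,0],1],[[0,0,0],1],[[0,0,0],1]]'

```text
clock: 7.15
position: [0.4116, -0.1215, 0.1758]
tool_rot: [-3.141, -0.0, 2.069]
force: [0.4, 0.5, -2.5]
grip_width: 0.0291
```

Emit:
servo_tool --targets '[[[0,0,0],1],[[0,0,0],1],[[0,0,0],1],[[0,0,0],1],[[0,0,0],1],[[0,0,0],0.5],[[0,0,0],0.25],[[0,0,0],0],[[0,0,0],0]]'

```text
clock: 8.28
position: [0.4118, -0.1217, 0.1763]
tool_rot: [3.142, -0.0, 1.572]
force: [-0.4, -0.6, -2.7]
grip_width: 0.0292
```

```bash
python3 - <<'E'
from h import *
o=bot.observe(); print(o['position'],o['tool_rot'],o['qpos'])
im=bot.grab_frame('top'); ct=bot.get_calibration('top')
cv2.imwrite('pics/t4.png',cv2.convertScaleAbs(cv2.resize(im[150:270,240:400],(800,600),interpolation=cv2.INTER_CUBIC),alpha=1.5))
y=o['tool_rot'][2]; x=np.array([np.cos(y),np.sin(y)]); yy=np.array([np.sin(y),-np.cos(y)])
L=np.array([.4384,-.3013]); t=L+.1445*x; d=t-o['position'][:2]
print(t, d@x/.05,d@yy/.05,(o['position'][2]-.108)/.05)
E
```

```text
[ 0.41179683 -0.12171565  0.17628586] [ 3.14159188e+00 -3.02190652e-05  1.57182113e+00] [-0.28682292  0.33958357  0.54191571  2.16692189 -0.27034417  0.69894898
  0.43954869]
[ 0.43825192 -0.15680008] -0.7022302816388398 0.528382438941374 1.3657171894275768
```

View pics/t4.png

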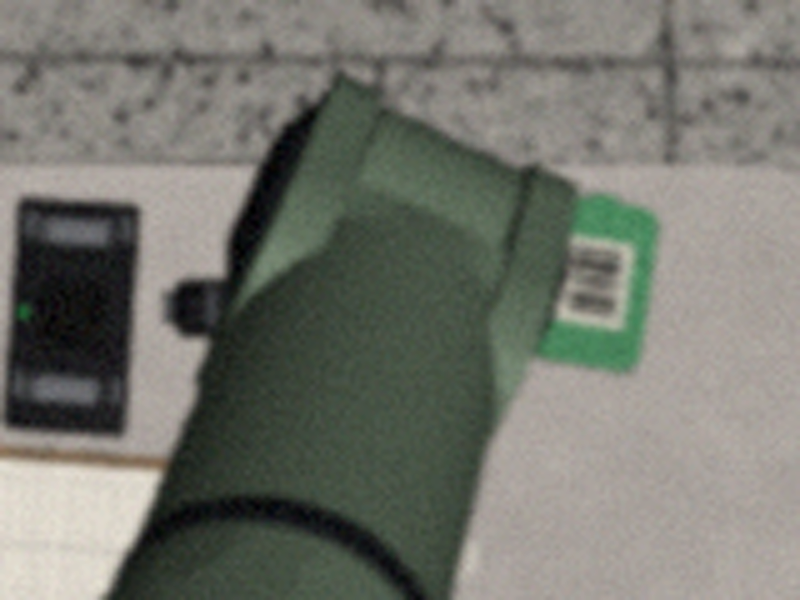

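Emit:
servo_tool --targets '[[[-0.35,0.27,0],0],[[-0.35,0.26,0.2],0],[[0,0,0.4],0],[[0,0,0.4],0],[[0,0,0.25],0],[[0,0,0.12],0],[[0,0,0],0],[[0,0,0],0]]'

```text
clock: 9.32
position: [0.4386, -0.1568, 0.1083]
tool_rot: [3.141, 0.0, 1.571]
force: [-0.1, 0.4, -2.0]
grip_width: 0.0292
```

```bash
python3 - <<'E'
from h import *
o=bot.observe(); print(o['position'],o['tool_rot'],o['qd'],o['force'])
c=bot.get_calibration('side'); im=bot.grab_frame('side')
y=o['tool_rot'][2]; h=-np.array([np.cos(y),np.sin(y),0]); p=o['position']
g=p+[0,0,.0184]; w=g+.095*h-[0,0,.029]; L=np.array([.4384,-.3013,.048])
los=(h-[0,0,1])/np.sqrt(2); lat=np.cross([0,0,1],h); dn=np.cross(los,lat)
print('window',w,'label in win',(L-w)@los,(L-w)@lat,(L-w)@dn)
z=cv2.resize(im[190:290,200:340],(800,571),interpolation=cv2.INTER_CUBIC); s=800/140
for q,col in [(L,(0,0,255)),(w,(255,0,255)),(w+los*.07,(0,255,255)),(g,(255,255,0))]:
    u=(proj(c,q)-[200,190]+.5)*s; cv2.circle(z,tuple(int(a) for a in u),4,col,1)
cv2.imwrite('pics/s5.png',z)
z=cv2.resize(im[190:290,200:340],(800,571),interpolation=cv2.INTER_CUBIC); cv2.imwrite('pics/s5b.png',z)
E
```

```text
[ 0.43862164 -0.15679369  0.10830837] [3.14077439e+00 1.16896724e-04 1.57115526e+00] [ 6.91418315e-05 -6.49391110e-04 -2.02386586e-03  4.81789800e-04
 -1.97675685e-03 -1.75816584e-03  8.07230332e-04] [-0.13810933  0.37584988 -1.97473684]
window [ 0.43865574 -0.25179369  0.09770837] label in win 0.07015531107212104 -0.00027351216633528415 -0.0001429438654055009
```

View pics/s5.png

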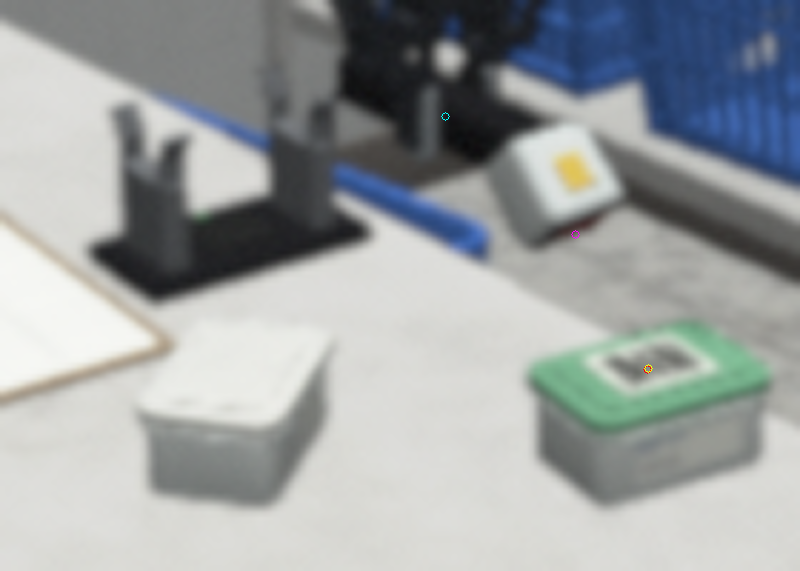

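```bash
python3 - <<'E'
from h import *
c=bot.get_calibration('side'); im=bot.grab_frame('side')
im=bot.grab_frame('side').astype(float)+im
for _ in range(2): im=im+bot.grab_frame('side')
im=np.clip(im/4,0,255).astype(np.uint8)
print(bot.observe()['clock'])
s=18; z=cv2.resize(im[207:237,280:315],None,fx=s,fy=s,interpolation=cv2.INTER_CUBIC)
# model: window square; head edges
w=np.array([.43866,-.2518,.0977]);h=np.array([0,-1,0.])
lat=np.array([1.,0,0]);los=np.array([0,-1,-1])/2**.5; up=np.array([0,-1,1])/2**.5
for f,col in [(0,(255,0,255)),(.005,(0,255,0))]:
  q=w+f*h
  g=q-.095*h+[0,0,.029]
  pts=[q, g+.107*h, ]+[g+.06*h-np.array([0,0,.041])]
  for k,a in enumerate([q,q+.023*lat,q-.023*lat]):
    u=(proj(c,a)-[280,207]+.5)*s; cv2.circle(z,tuple(int(b) for b in u),3,col,-1)
cv2.imwrite('pics/s6.png',z)
E
```

```text
9.575
```

View pics/s6.png

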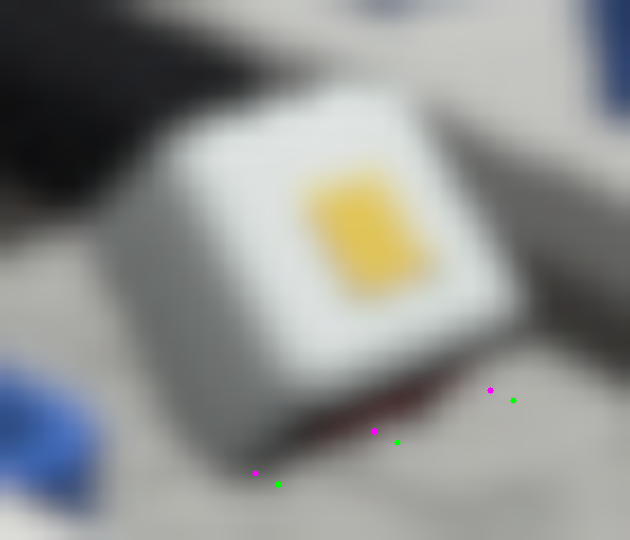

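The modelled window lands about 1 px from the one in the image (about 2 to 3 mm), well inside the 13 mm tolerance. I'll hold here.

Emit:
servo_tool --targets '[[[0,0,0],0],[[0,0,0],0],[[0,0,0],0],[[0,0,0],0],[[0,0,0],0],[[0,0,0],0],[[0,0,0],0],[[0,0,0],0],[[0,0,0],0],[[0,0,0],0],[[0,0,0],0],[[0,0,0],0]]'

```text
clock: 11.08
position: [0.4383, -0.1567, 0.1078]
tool_rot: [-3.142, 0.0, 1.571]
force: [0.8, -0.4, -2.3]
grip_width: 0.0291
```

Emit:
servo_tool --targets '[[[0,0,0],0],[[0,0,0],0],[[0,0,0],0],[[0,0,0],0],[[0,0,0],0],[[0,0,0],0]]'

```text
clock: 11.82
position: [0.4383, -0.1567, 0.1078]
tool_rot: [-3.142, 0.0, 1.571]
force: [-0.3, -0.9, -2.4]
grip_width: 0.029
```

Emit:
servo_tool --targets '[[[0,0,-0.3],0],[[0,0,-0.5],0],[[0,0,-0.4],0],[[0,0,-0.2],0],[[0.2,0,0],0],[[0.2,0,0],0],[[0,0,0],-0.5],[[0,0,0],-1],[[0,0,0],-1],[[0,0,0],-1],[[0,0,0],-1],[[0,0,0],-1]]'

```text
clock: 13.32
position: [0.4381, -0.1368, 0.1774]
tool_rot: [-3.141, -0.0, 2.056]
force: [0.4, -0.5, -1.6]
grip_width: 0.0296
```

Emit:
servo_tool --targets '[[[0,0,0],-1],[[0,0,0],-1],[[0,0,0],-1],[[0,0,0],-1],[[0,0,0],-1],[[0,0,0],-1],[[0,0,0],-1],[[0,0,0],-1],[[0,0,0],-1],[[0,0,0],-1],[[0,0,0],-1],[[0,0,0],-0.75]]'

```text
clock: 14.82
position: [0.4381, -0.1369, 0.1774]
tool_rot: [-3.142, -0.001, 3.081]
force: [-0.2, 0.7, -2.4]
grip_width: 0.0291
```

```bash
cat > home.py <<'E'
from h import *
o=bot.observe(); print(o['clock'],o['position'],o['tool_rot'],o['force'],o['grip_width'])
y=o['tool_rot'][2]; x=np.array([np.cos(y),np.sin(y)]); yy=np.array([np.sin(y),-np.cos(y)])
d=np.array([.4326,.0062])-o['position'][:2]
print(d@x/.05,d@yy/.05,(o['position'][2]-.0566)/.05,'turn',-(np.rad2deg(3.0765-y))/5)
E
python3 home.py
```

```text
14.825 [ 0.43811053 -0.1368788   0.17742095] [-3.14154532e+00 -6.38958447e-04  3.08073934e+00] [-0.15196455  0.73009692 -2.42379836] 0.0291320802002425
0.2840355194231758 2.849576610964403 2.4164189045009117 turn 0.04857923239196703
```

Emit:
servo_tool --targets '[[[0.08,0.5,0],0.05],[[0.1,0.8,0],0],[[0.1,0.8,0],0],[[0,0.5,0],0],[[0,0.25,0],0],[[0,0,0],0],[[0,0,0],0]]'

```text
clock: 15.7
position: [0.434, 0.0053, 0.1777]
tool_rot: [-3.141, -0.0, 3.071]
force: [-0.3, 0.1, -2.3]
grip_width: 0.0292
```

```bash
python3 home.py; python3 - <<'E'
from h import *
im=bot.grab_frame('wrist')
cv2.imwrite('pics/w7.png',cv2.resize(im,(768,576),interpolation=cv2.INTER_CUBIC))
E
```

```text
15.7 [0.4340364  0.00532862 0.17769176] [-3.14118044e+00 -2.45965174e-04  3.07121811e+00] [-0.29502624  0.09294055 -2.33267193] 0.029164369765568243
0.02988241667503038 0.015364369858975187 2.4218351045361914 turn -0.06052602594478177
```

View pics/w7.png

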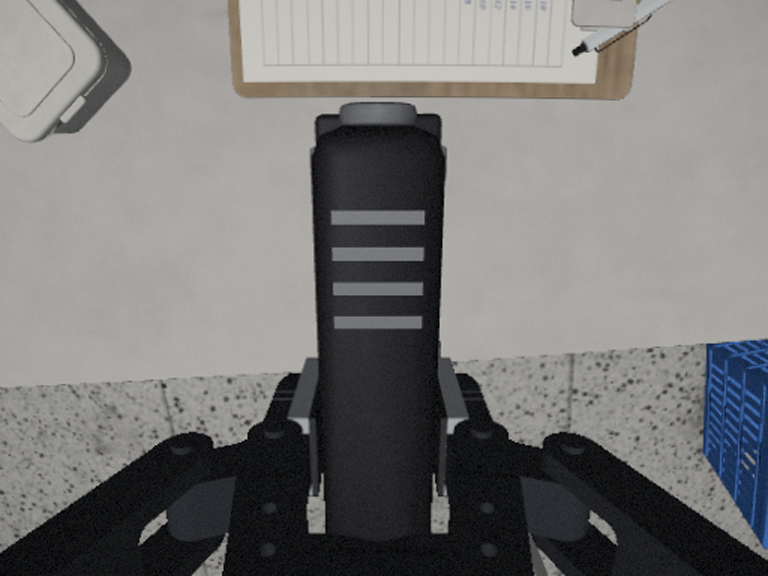

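The view matches the one taken just after the lift, with the bars at the same pixels, so there's no slip. I'll lower it into the cradle.

Emit:
servo_tool --targets '[[[0.03,0.02,0.3],-0.06],[[0,0,0.5],0],[[0,0,0.5],0],[[0,0,0.4],0],[[0,0,0.2],0],[[0,0,0.15],0],[[0,0,0.1],0],[[0,0,0.1],0],[[0,0,0],0],[[0,0,0],0]]'

```text
clock: 17.0
position: [0.4328, 0.0075, 0.0655]
tool_rot: [3.142, 0.0, 3.077]
force: [-0.5, 0.5, -1.5]
grip_width: 0.0293
```

```bash
python3 home.py
```

```text
17.0 [0.43281607 0.00751251 0.06549758] [3.14155421e+00 2.87391150e-04 3.07733933e+00] [-0.48113557  0.46889864 -1.5155403 ] 0.029308719680543962
0.0026269132069883547 -0.026473409761904036 0.17795169527522248 turn 0.009618066297207262
```

Emit:
servo_tool --targets '[[[0,-0.02,0.05],0],[[0,0,0.05],0],[[0,0,0.05],0],[[0,0,0.02],0],[[0,0,0],0],[[0,0,0],0]]'

```text
clock: 17.75
position: [0.4327, 0.0065, 0.0568]
tool_rot: [-3.142, 0.0, 3.077]
force: [-0.6, 0.3, -1.6]
grip_width: 0.0294
```

```bash
python3 home.py
```

```text
17.75 [0.43266603 0.00650153 0.05683096] [-3.14157752e+00  4.74648481e-05  3.07734469e+00] [-0.62226629  0.29420974 -1.58788109] 0.029359137818280916
0.000930617202671128 -0.006102922032461768 0.004619148021915709 turn 0.009679449533789533
```

The pose is home, but the wrist still carries the scanner's weight. I'll go down a little more until it touches.

Emit:
servo_tool --targets '[[[0,0,0.02],0],[[0,0,0.01],0],[[0,0,0],0],[[0,0,0],0]]'

```text
clock: 18.25
position: [0.4327, 0.0065, 0.0565]
tool_rot: [3.141, 0.001, 3.077]
force: [-10.2, 0.9, 43.3]
grip_width: 0.0296
```

Emit:
servo_tool --targets '[[[0,0,-0.02],0],[[0,0,0],0],[[0,0,0],0]]'

```text
clock: 18.62
position: [0.4328, 0.0065, 0.0566]
tool_rot: [3.142, 0.0, 3.077]
force: [-1.9, -0.5, 12.2]
grip_width: 0.0292
```

Seated, with a light 12 N contact. I'll open the gripper.

Emit:
servo_tool --targets '[[[0,0,0],0],[[0,0,0],0],[[0,0,0],0],[[0,0,0],0],[[0,0,0],0],[[0,0,0],0],[[0,0,0],0],[[0,0,0],0]]' --gripper 1

```text
clock: 19.62
position: [0.4326, 0.0065, 0.0563]
tool_rot: [-3.142, 0.0, 3.077]
force: [-0.2, -1.0, -0.1]
grip_width: 0.0856
```

Emit:
servo_tool --targets '[[[0,0,-0.2],0],[[0,0,-0.5],0],[[0,0,-0.7],0],[[0,0,-0.8],0],[[0,0,-0.7],0],[[0.1,0,-0.4],0],[[0.1,0.1,-0.2],0],[[0,0,0],0],[[0,0,0],0]]'

```text
clock: 20.75
position: [0.4227, 0.0122, 0.2307]
tool_rot: [-3.141, -0.001, 3.078]
force: [-0.2, -0.3, 0.3]
grip_width: 0.0855
```

```bash
python3 - <<'E'
from h import *
o=bot.observe(); print(o['clock'],o['position'],o['tool_rot'],o['force'],o['grip_width'])
im=bot.grab_frame('wrist')
cv2.imwrite('pics/w9.png',cv2.convertScaleAbs(cv2.resize(im,(768,576),interpolation=cv2.INTER_CUBIC),alpha=1.4))
im=bot.grab_frame('side')
cv2.imwrite('pics/s9.png',cv2.resize(im[180:290,170:350],(800,489),interpolation=cv2.INTER_CUBIC))
E
```

```text
20.75 [0.42272446 0.01216712 0.23067321] [-3.14131692e+00 -9.65674780e-04  3.07757293e+00] [-0.20531954 -0.32692017  0.26550261] 0.08550810241794185
```

View pics/w9.png

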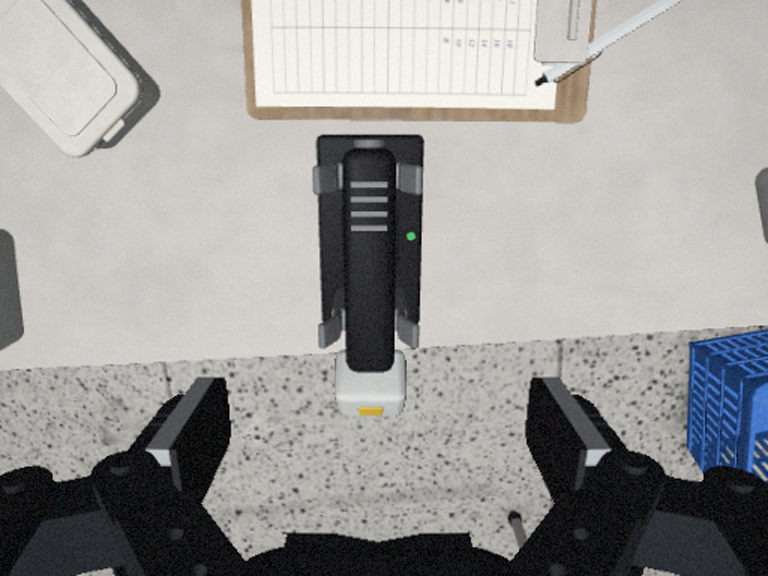

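View pics/s9.png

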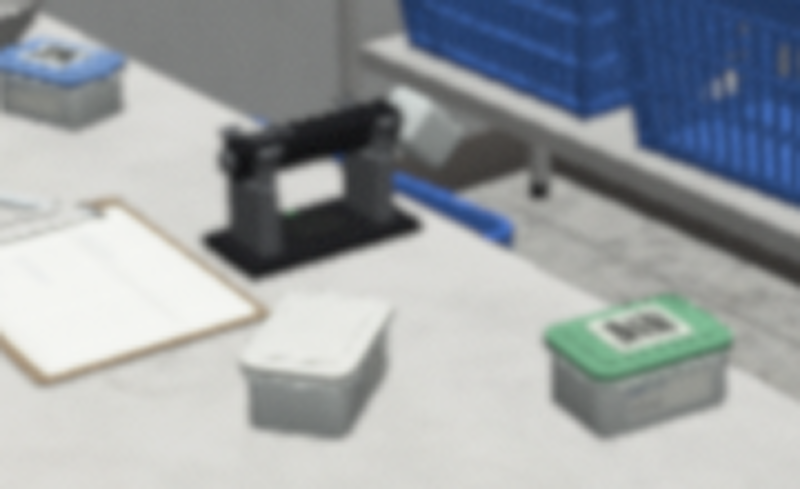

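The scanner lies in both saddles as at first, with tail and yellow mark at the same spots relative to the cradle as in the first wrist view. The boxes look unmoved and the gripper is clear.

```bash
python3 -c "
from workcell import bot
print(bot.job_done())"
```

```text
the job is handed in; nothing more can be done
None
```

The scanner was taken out, aimed at the green label, laid back in its cradle and let go. I handed the job in at about 21 s of the 51 s; no verdict was reported.

- **Scan:** I held still for about 2.5 s with the window about 70 mm from the label, looking 45° down. By the arm's pose and my measured label position, the line of sight was within about 1 mm of the label's middle. The side camera put the window about 1 px (2 to 3 mm) from where I computed it, still well inside the 13 mm tolerance.
- **Return:** The wrist view before and after shows the scanner in the same place in both saddles, to within about a millimetre. While seating it, the contact force briefly reached 43 N, so I backed off to 12 N before opening the gripper. That is below the 120 N wrist limit. The 40 N limit covers the arm and gripper body, and I took this contact to be the scanner on its saddles.
- **Final checks:** The gripper is open and clear, with wrist force near zero. Both labelled boxes look unmoved in the side view; I judged this by eye and did not measure it.

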